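# Roll the edge trim home on the bedside unit

## Task

Take the hand roller from its holder and roll its wheel along the raised edge trim of the white bedside unit, pressing firmly, until every section of the trim is fully seated; keep your fingers off the unit, and never bear on it with more than about 25 N. Then put the roller back upright in its holder and let go, leaving the dish, bottle and carton where they are.

Things in the scene. Friction and masses are not known exactly. Their poses are not given: they have to be found in the camera images.
- housing: Low flat white equipment housing, fixed, 150 (x) by 250 (y) by 50 mm high; origin at the centre of its underside, z up. Along its front (-x) top edge, parallel to its y axis and centred at x = -50 mm, runs an aluminium trim rail, 28 mm wide, 206 mm long, holding a row (195 mm) of seven separate rigid grey plastic trim sections, each 27 by 20 mm, pitch 28 mm.
- rail_mid (a point): Point fixed to the housing at (-50, 0, 62) mm in its frame: middle of the strip, at the height of a seated section's top if the rail is set to its lowest. The rail's levelling is unreported: it is fixed 0 to 12 mm higher than that, and sloping along its length about its middle by up to 0.06 rad either way (6 mm up or down at the ends). It does not yield under the roller.
- holder: Fixed steel roller holder: 86 by 74 mm block, rim 65 mm high, on a 100 by 88 mm foot, with a rectangular slot 54 mm (x) by 42 mm (y) open at the top. Origin at the centre of its underside. The roller's shoulder plate rests on its rim, wheel hanging free in the slot, 11 mm above the slot's floor.
- roller: Hand roller, about 0.26 kg, upright in the holder, axes along the holder's (either way round fits). Origin at the wheel's lowest point (15 mm above the holder's origin when home), z up. Rubber wheel 44 mm across, 24 wide, centre z = 22, axle along y, rolls along x; fork 34 over its cheeks; shoulder plate 70 (x) by 56 (y), z = 50 to 56; black grip block 36 (x) by 28 (y), z = 56 to 112, gripped from above.
- wheel (a joint): Turn of the roller's wheel on its axle, rad, 0 at the start; turns freely either way, 22 mm of rolling to a radian.
- section1 (a joint): How far trim section 1 is pressed in, m: 0 is 5 mm proud of its seat, 0.005 fully seated (its top then 4 mm above the rail's lips); starts at 0 to 0.0015. Centre at y = -84 mm in the housing's frame. Sinks under about 8 N (two straddled: twice that), stops hard at its seat, stays where left.
- section2 (a joint): How far trim section 2 is pressed in, m: 0 is 5 mm proud of its seat, 0.005 fully seated (its top then 4 mm above the rail's lips); starts at 0 to 0.0015. Centre at y = -56 mm in the housing's frame. Sinks under about 8 N (two straddled: twice that), stops hard at its seat, stays where left.
- section3 (a joint): How far trim section 3 is pressed in, m: 0 is 5 mm proud of its seat, 0.005 fully seated (its top then 4 mm above the rail's lips); starts at 0 to 0.0015. Centre at y = -28 mm in the housing's frame. Sinks under about 8 N (two straddled: twice that), stops hard at its seat, stays where left.
- section4 (a joint): How far trim section 4 is pressed in, m: 0 is 5 mm proud of its seat, 0.005 fully seated (its top then 4 mm above the rail's lips); starts at 0 to 0.0015. Centre at y = 0 mm in the housing's frame. Sinks under about 8 N (two straddled: twice that), stops hard at its seat, stays where left.
- section5 (a joint): How far trim section 5 is pressed in, m: 0 is 5 mm proud of its seat, 0.005 fully seated (its top then 4 mm above the rail's lips); starts at 0 to 0.0015. Centre at y = 28 mm in the housing's frame. Sinks under about 8 N (two straddled: twice that), stops hard at its seat, stays where left.
- section6 (a joint): How far trim section 6 is pressed in, m: 0 is 5 mm proud of its seat, 0.005 fully seated (its top then 4 mm above the rail's lips); starts at 0 to 0.0015. Centre at y = 56 mm in the housing's frame. Sinks under about 8 N (two straddled: twice that), stops hard at its seat, stays where left.
- section7 (a joint): How far trim section 7 is pressed in, m: 0 is 5 mm proud of its seat, 0.005 fully seated (its top then 4 mm above the rail's lips); starts at 0 to 0.0015. Centre at y = 84 mm in the housing's frame. Sinks under about 8 N (two straddled: twice that), stops hard at its seat, stays where left.
- dish: Bystander: round steel dish, 100 mm across, 40 mm high, loose; origin under its centre.
- bottle: Bystander: closed white plastic bottle, 60 mm across, 130 mm high, loose; origin under its centre.
- carton: Bystander: closed cardboard carton 90 by 200 by 70 mm, loose; origin under its centre.
Mind the look-alikes: they are no part of the job. Leave any blue, green or pink look-alike of the roller alone.

How it is judged:
By the outcome, as a careful person would: the job done as asked, in the order asked, and still so for the second after the job is handed in, with the robot touching nothing.
It also fails if it takes over 72 s, if anything falls off the work surface, if the arm or the gripper's body presses on something with over 40 N, if the wrist force passes 120 N, or if a joint passes its speed limit or range.

## Robot

A 6-joint arm with a two-finger parallel gripper is mounted at the origin on the work surface. World frame = base frame: x ahead of the robot, y to its left, z up, the work surface at z = 0. Lengths are in mm, angles in rad, forces in N, time in s.
With the tool pointing down it reaches from about 300 to 775 mm from the base axis. Payload 14.6 kg.
Tool frame: the origin (TCP) lies on the centre line of the jaws, within the pads' length; the fingertips stand 19 mm ahead of it and the grasp point (between the pads) is the TCP (bot.tip_reach is the distance from the TCP to the fingertips, in mm); y points along the fingers, x is the direction in which the jaws open and shut, and the axes are right-handed (so a half turn about y gives the same grasp; the last joint's range is limited). The gripper opens to 85 mm and grips with 20 to 120 N. Pads are 22 mm wide; open, the fingers measure 114 mm over their backs; the gripper's body (76 mm by 85 mm) begins 54 mm behind the grasp point. The pads swing forward as they close: fully open they stand 13 mm farther back than shut.
Start: joints at [-1.301, 0.3, 1.521, -0, 1.321, -0.067], TCP at [181.751, -519.092, 250.281] pointing down, gripper open.
Joint ranges: [-3.03, 3.03], [-0.79, 2.21], [0.23, 2.52], [-1.04, 4.18], [0, 3.07], [-2.55, 2.55]. Speed limits (rad/s): [2.22, 2.22, 2.57, 3.14, 3.14, 3.14].

## Interface

Orientations are given as a unit quaternion [w, x, y, z].
In Python, from rig import bot gives the robot as it stands. Calls block until the motion is done:
- bot.move_to(position, orientation): joint-space move of the TCP to a pose.
- bot.servo_line(position, attitude=None, speed=150, until_force=None): straight line of the TCP; attitude=None keeps the orientation; speed is the mean speed in mm/s. With until_force (N) it stops when the force on the tool has changed by that much, and returns True; else False.
- bot.move_joints(angles): joint-space move.
- bot.move_gripper(opening, grip_force=None): finger opening in mm; grip_force is the grip in N (None keeps the last); returns when the fingers have stopped.
- bot.dwell(seconds).
- bot.ik(position, orientation): joint angles nearest the present ones, or None.
- bot.read_state(): the state.
- bot.read_camera(name): name is "side" or "top" or "wrist"; returns a dict with "image" (420x560x3 uint8, blue, green, red), "depth" (420x560 float32, mm along the optical axis (not along the pixel's ray), 0 where there is no reading), "fovy" (degrees; the focal length in pixels is half the picture's height over the tangent of half this angle, whatever the lens; pixels are square), "cx", "cy" (the principal point, pixels), "eye" and "attitude" of the camera in the world; the wrist camera has in their place "mount" (4x4, takes a point from camera to tool coordinates, whose origin is the TCP and whose axes are the tool frame's). Camera axes: x right, y down, z forward; pixel columns grow to the right and rows downward; lengths in mm; the calibration is good to about 2 mm. A picture is of the moment at which its call begins: read the wrist's pose just before it.
A pose or a line that the arm cannot do raises bot.MotionError and nothing moves.
- bot.finish_job(): hands the job in, once; it reports no verdict.
The state is a dict: "clock": time; "joint_positions": joint angles; "qvel": joint speeds; "effort": joint torques, N m; "ee_pos": TCP position; "tool_rot": TCP orientation; "ft_force": force on the tool from outside, world axes, zero at the start; "moment": the same for the moment, N m; "grip_width": finger opening in mm.
Only numpy, scipy, OpenCV 4.12 (cv2) and the standard library are available. Lean on these libraries where they do the work, as an engineer would, in place of code of your own. Each camera call takes 0.05 s, during which the arm holds its last target.

## Working session

There is one attempt and no reset: what is moved stays moved. The work goes in short steps, each a Python script; the robot and the scene stay as the last script left them, time stands still between calls to the robot, and variables do not carry over. Pictures are saved under pics/ and viewed, and the job is handed in when it is done.

```bash
ls; mkdir -p pics
python3 - <<'E'
from rig import bot
import cv2,numpy as np
s=bot.read_state(); print(s['clock'],s['ee_pos'],s['tool_rot'],s['ft_force'],s['grip_width'],bot.tip_reach)
for n in ['top','side','wrist']:
    c=bot.read_camera(n); cv2.imwrite(f'pics/{n}0.png',c['image']); np.savez(f'{n}0.npz',**c)
    print(n,c['fovy'],c['cx'],c['cy'],c.get('eye'),c.get('attitude'),c.get('mount'))
E
```

```text
pics
0.0 [ 181.71237057 -518.8980985   249.71913033] [ 0.57698834 -0.57646865  0.40943502 -0.40881697] [ 0.1217958  -0.46265373  0.23621373] 85.4597599747406 19.0
top 46.27043697515331 284.30670604529126 203.5767500698166 [ 325.49703365  -73.2288571  1216.993006  ] [ 0.07229316 -0.69172914  0.71476945 -0.0734107 ] None
side 44.07180554292757 280.8671815553584 202.87833264276452 [  487.5899609  -1037.71539405   858.57591611] [-0.42756202  0.90261427 -0.0477823   0.01396582] None
wrist 60.11976998220113 283.0824570537205 205.54367816662045 None None [[ 9.99999691e-01 -7.82189885e-04  7.39214313e-05 -1.26923374e+00]
 [-3.24697308e-04 -3.25762423e-01  9.45451606e-01 -1.23481182e+02]
 [-7.15441858e-04 -9.45451338e-01 -3.25762576e-01  8.48728809e+01]
 [ 0.00000000e+00  0.00000000e+00  0.00000000e+00  1.00000000e+00]]
```

View pics/top0.png

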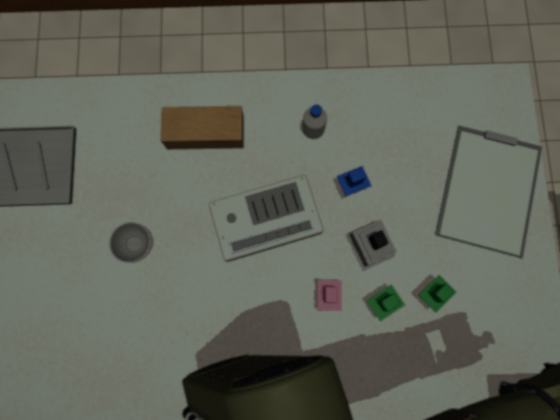

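View pics/side0.png

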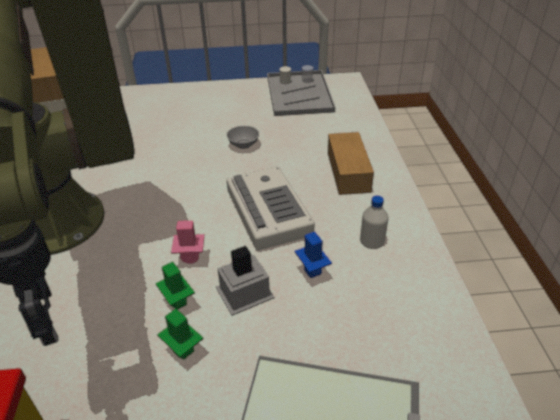

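View pics/wrist0.png

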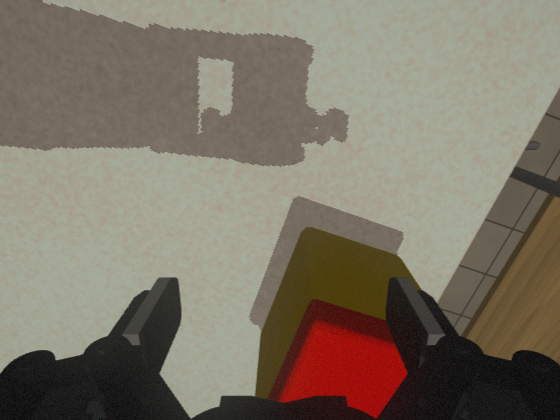

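The top view shows roller candidates at grey/black (378,240) in the grey holder, blue (354,180), pink (329,294) and green (385,302) and (436,293). Only the one at (378,240) has a black grip and stands in the steel holder, so it fits. I'll confirm it in a crop and measure.

```bash
cat > h.py <<'E'
import numpy as np,cv2
from scipy.spatial.transform import Rotation as R
def Rq(q): return R.from_quat([q[1],q[2],q[3],q[0]])
def qof(r):
    q=r.as_quat(); return np.array([q[3],q[0],q[1],q[2]])
def f(c): return 210/np.tan(np.radians(float(c['fovy']))/2)
def pose(c,s=None):
    if 'mount' in c and c['mount'] is not None and c['mount'].shape==(4,4):
        M=np.array(c['mount']); T=np.eye(4); T[:3,:3]=Rq(s['tool_rot']).as_matrix(); T[:3,3]=s['ee_pos']
        A=T@M; return A[:3,3],A[:3,:3]
    return np.array(c['eye']),Rq(c['attitude']).as_matrix()
def cloud(c,s=None):
    e,A=pose(c,s); d=np.array(c['depth']); v,u=np.mgrid[:420,:560]
    p=np.stack([(u-float(c['cx']))/f(c)*d,(v-float(c['cy']))/f(c)*d,d],-1)
    p=p@A.T+e; p[d<=0]=np.nan; return p
def ray(c,uv,z,s=None):
    e,A=pose(c,s); uv=np.atleast_2d(np.array(uv,float))
    r=np.c_[(uv[:,0]-float(c['cx']))/f(c),(uv[:,1]-float(c['cy']))/f(c),np.ones(len(uv))]@A.T
    return e+r*((z-e[2])/r[:,2])[:,None]
def proj(c,p,s=None):
    e,A=pose(c,s); q=(np.atleast_2d(p)-e)@A
    return np.c_[q[:,0]/q[:,2]*f(c)+float(c['cx']),q[:,1]/q[:,2]*f(c)+float(c['cy'])]
E
python3 - <<'E'
from h import *
c=dict(np.load('top0.npz',allow_pickle=True)); c.pop('mount',None)
P=cloud(c)
im=c['image']
for n,uv in dict(table=(250,280),grip=(378,239),hold=(365,255),hous=(232,217),trim=(270,236),trimA=(236,243),trimB=(306,229),bottle=(316,110),carton=(200,120),dish=(130,242),blue=(355,177),pink=(330,293),g1=(386,300),g2=(437,291)).items(): print(n,P[uv[1],uv[0]].round(1))
z=P[:,:,2]
cv2.imwrite('pics/crop0.png',cv2.resize(np.hstack([im[160:280,200:310],im[160:280,310:420]]),None,fx=3.6,fy=3.6*1.2 and 3.6,interpolation=cv2.INTER_CUBIC))
# grip top
m=((z>105)&(z<145)).astype(np.uint8); m[:200]=0;m[270:]=0;m[:,:350]=0;m[:,400:]=0
cs,_=cv2.findContours(m,0,2)
for k in cs:
  if cv2.contourArea(k)>20: 
    w=ray(c,k[:,0],127); print('grip',cv2.minAreaRect(w[:,:2].astype(np.float32)),P[m>0].mean(0))
m=((z>55)&(z<100)).astype(np.uint8); m[:200]=0;m[280:]=0;m[:,:340]=0;m[:,410:]=0
k=np.concatenate(cv2.findContours(m,0,2)[0]); print('rim',cv2.minAreaRect(ray(c,k[:,0],68)[:,:2].astype(np.float32)))
m=((z>35)&(z<90)).astype(np.uint8); m[:160]=0;m[275:]=0;m[:,:200]=0;m[:,330:]=0
k=max(cv2.findContours(m,0,2)[0],key=cv2.contourArea); print('hous',cv2.minAreaRect(ray(c,k[:,0],50)[:,:2].astype(np.float32)))
m=((z>58)&(z<90)).astype(np.uint8); m[:160]=0;m[275:]=0;m[:,:200]=0;m[:,330:]=0
k=max(cv2.findContours(m,0,2)[0],key=cv2.contourArea); print('trim',cv2.minAreaRect(ray(c,k[:,0],70)[:,:2].astype(np.float32)))
E
```

```text
table [391.9  11.   -2.1]
grip [ 466.  -284.9  127.8]
hold [ 437.5 -264.1   64.1]
hous [540.9  48.1  49.9]
trim [489.1 -42.8  68.6]
trimA [474.9  37.3  70.4]
trimB [ 505.  -128.9   54.9]
bottle [ 776.1 -160.7  128.5]
carton [783.3 122.4  70.7]
dish [495.1 307.6   1. ]
blue [ 615.  -245.3  110. ]
pink [ 351.5 -173.3  111. ]
g1 [ 332.3 -296.1  110.8]
g2 [ 348.2 -412.   105.9]
grip ((466.0336608886719, -287.3198547363281), (35.910770416259766, 30.50646209716797), 22.84602165222168) [ 466.19026052 -287.90021836  124.92669834]
rim ((467.1733093261719, -286.6185302734375), (85.64307403564453, 74.65815734863281), 22.479042053222656)
hous ((538.728515625, -32.85255432128906), (150.44725036621094, 248.61181640625), 14.863269805908203)
trim ((489.68170166015625, -43.42384338378906), (28.392263412475586, 198.45762634277344), 14.567749977111816)
```

View pics/crop0.png

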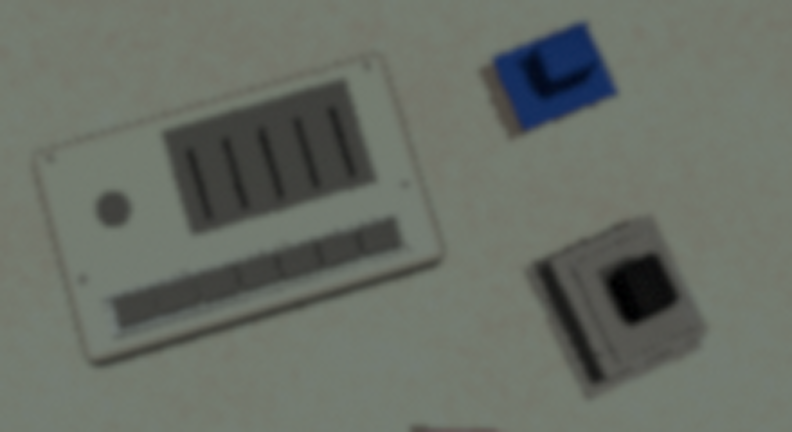

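The crop confirms it: a black grip (36x30 mm measured) whose plate rests on the steel holder (86x75 mm measured), with grip top z ≈ 127 as expected. The blue look-alike stands on the table. The housing measures 150x249 mm and the trim offset is consistent. Next I'll check reachability and rail heights.

```bash
cat >> h.py <<'E'
def att(deg):
    t=np.radians(deg); X=np.array([np.cos(t),np.sin(t),0]);Y=np.array([0,0,-1.]);return qof(R.from_matrix(np.c_[X,Y,np.cross(X,Y)]))
H=np.array([538.73,-32.85]); HA=14.75
hx=np.array([np.cos(np.radians(HA)),np.sin(np.radians(HA))]); hy=np.array([-hx[1],hx[0]])
RM=H-50*hx   # rail mid xy
G=np.array([466.5,-287.0]); GA=22.6
E
python3 - <<'E'
from h import *
from rig import bot
s=bot.read_state(); M=Rq(s['tool_rot']).as_matrix(); print(M.round(2), np.degrees(np.arctan2(M[1,0],M[0,0])))
for k in (GA,GA-180):
  j=bot.ik([*G,100],att(k)); print('pick',k,None if j is None else np.round(j,2))
for k in (HA+90,HA-90):
  for t in (-84,84):
    j=bot.ik([*(RM+t*hy),150],att(k)); print('roll',k,t,None if j is None else np.round(j,2))
c=dict(np.load('top0.npz',allow_pickle=True)); P=cloud(c).reshape(-1,3)
d=P[:,:2]-RM; a=d@hy; b=d@hx
for t in range(-98,99,14):
  m=(abs(a-t)<6)&(abs(b)<6)
  print(t,m.sum(),np.median(P[m,2]).round(1))
print(RM)
E
```

```text
[[ 0.33 -0.    0.94]
 [-0.94  0.    0.33]
 [-0.   -1.    0.  ]] -70.70136825699208
pick 22.6 [-0.62  0.47  1.67 -0.    1.01 -1.01]
pick -157.4 [-0.62  0.47  1.67 -0.    1.01  2.13]
roll 104.75 -84 [-0.31  0.36  1.69 -0.    1.09 -2.14]
roll 104.75 84 [-0.    0.24  1.85 -0.    1.05 -1.83]
roll -75.25 -84 [-0.31  0.36  1.69 -0.    1.09  1.  ]
roll -75.25 84 [-0.    0.24  1.85 -0.    1.05  1.31]
-98 24 58.7
-84 21 59.7
-70 25 61.9
-56 25 63.2
-42 26 63.0
-28 26 64.6
-14 25 65.3
0 26 65.8
14 26 65.9
28 27 67.9
42 27 69.1
56 27 69.4
70 25 70.2
84 26 70.4
98 21 53.6
[490.37770305 -45.58009741]
```

Run:
```python
from h import *
from rig import bot
q=att(GA)
bot.move_to([*G,210],q)
bot.servo_line([*G,99],speed=100)
s=bot.read_state(); print(s['clock'],s['ee_pos'],s['ft_force'])
bot.move_gripper(30,80)
s=bot.read_state(); print(s['clock'],s['ee_pos'],s['ft_force'],s['grip_width'])
c=bot.read_camera('side'); cv2.imwrite('pics/side1.png',cv2.resize(c['image'][180:360,150:390],None,fx=3,fy=3))
```

```text
2.7917 [ 466.76538193 -287.19992047   99.63806503] [0.20797244 0.30146494 0.13813216]
3.3083 [ 466.66889601 -287.13265774   99.40579106] [-1.23883009  1.13578967  5.43526529] 35.24132794727389
```

View pics/side1.png

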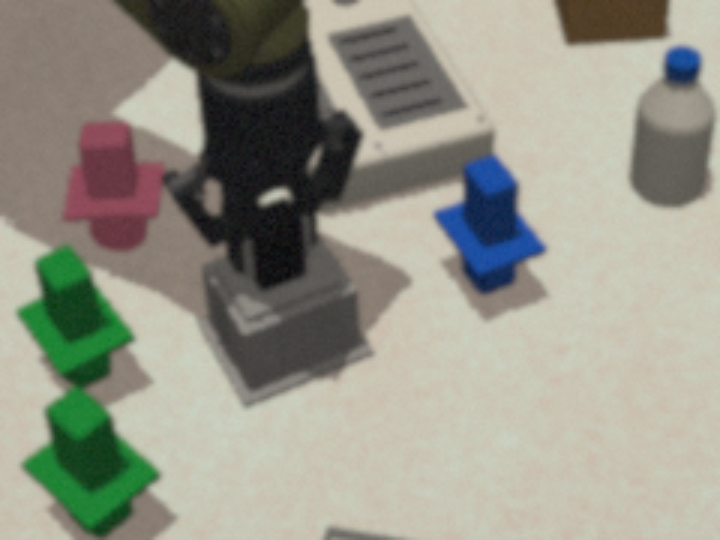

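The picture shows the fingers closed on the black grip at about (280,235) in the crop, clear of the plate. The grip width of 35 mm fits. Next: lift, go over section 1 and press to find its seat.

Run:
```python
from h import *
from rig import bot
bot.servo_line([*G,215],speed=110)
q=att(HA-90)
p=RM-84*hy
bot.move_to([*p,215],q)
bot.servo_line([*p,160],speed=100)
bot.dwell(0.3)
s=bot.read_state(); print(s['clock'],s['ee_pos'],s['ft_force'],s['grip_width'])
c=bot.read_camera('side'); cv2.imwrite('pics/side2.png',cv2.resize(c['image'][130:300,180:380],None,fx=3,fy=3))
c=bot.read_camera('wrist'); cv2.imwrite('pics/wrist2.png',c['image'])
```

```text
7.3167 [ 511.8880821  -126.85151814  160.39535627] [-2.19329922e-03  5.67789550e-01 -3.72473510e+00] 35.29919851352092
```

View pics/side2.png

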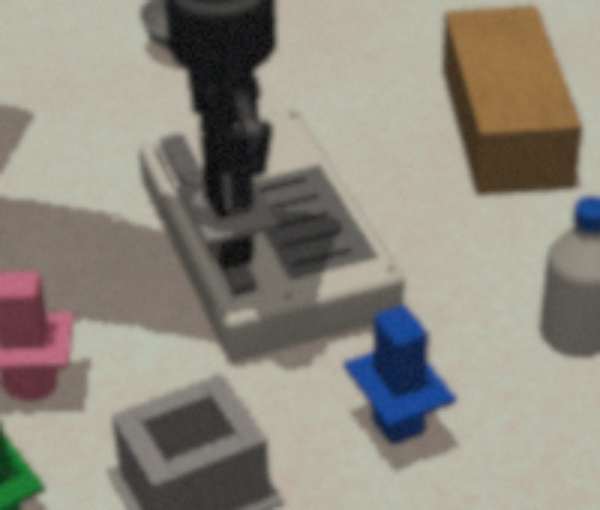

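View pics/wrist2.png

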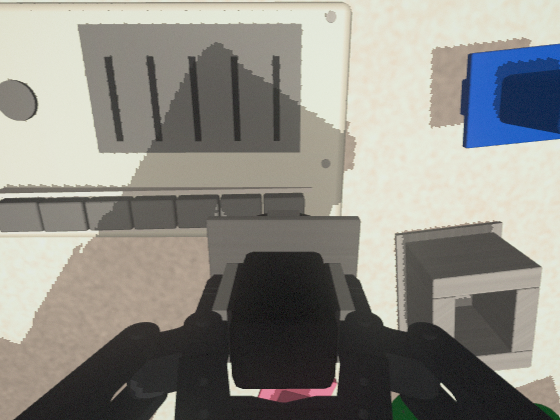

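The roller is held upright over the near end of the trim, with the sections at (0–300,210) in the wrist view parallel to the plate edge. Now I'll press.

```bash
cat >> h.py <<'E'
def F(bot,n=1):
    return bot.read_state()['ft_force']
E
python3 - <<'E'
from h import *
from rig import bot
for k in range(3): print(F(bot).round(2)); bot.dwell(0.05)
p=RM-84*hy
r=bot.servo_line([*p,152],speed=20,until_force=7); s=bot.read_state(); print(r,s['clock'],s['ee_pos'],s['ft_force'])
r=bot.servo_line([*p,138],speed=8,until_force=14); s=bot.read_state(); print(r,s['clock'],s['ee_pos'],s['ft_force'])
for k in range(3): bot.dwell(0.1); s=bot.read_state(); print(s['clock'],s['ee_pos'],s['ft_force'])
E
```

```text
[ 0.62  0.28 -1.99]
[ 0.21 -0.19 -2.72]
[-0.18  0.11 -2.57]
False 8.1167 [ 511.77278861 -126.82401807  151.93699859] [ 0.00635057  0.64741762 -2.19498517]
True 9.5417 [ 512.36803824 -127.26802106  140.4317057 ] [-2.1797785  -0.74191071  8.39004753]
9.6417 [ 512.28778668 -127.286394    140.42299407] [-1.26420916 -0.94528456  8.35194983]
9.7417 [ 512.28917466 -127.2795611   140.45096365] [-2.08063097 -0.53026059  8.51504937]
9.8417 [ 512.30123476 -127.28609041  140.43615069] [-1.65620742 -0.09734772  7.60080013]
```

Run:
```python
from h import *
from rig import bot
p=RM-84*hy
for z in (140.2,139.9,139.6,139.3):
    r=bot.servo_line([*p,z],speed=5,until_force=6); bot.dwell(0.15)
    f=[];
    for k in range(3): s=bot.read_state(); f.append(s['ft_force'][2]); bot.dwell(0.02)
    print(z,r,s['clock'],s['ee_pos'].round(2),np.round(np.mean(f)+2.6,2))
    if np.mean(f)+2.6>15: break
```

```text
140.2 False 10.2833 [ 512.03 -126.99  140.67] 8.9
139.9 False 10.7333 [ 512.11 -127.03  140.54] 10.43
139.6 False 11.1833 [ 512.15 -127.06  140.36] 11.66
139.3 False 11.6333 [ 512.24 -127.12  140.23] 12.41
```

Contact stiffness is about 4 N per mm commanded, which is benign. I'll roll in 7 mm steps with force feedback at about 16 N.

```bash
cat > roll.py <<'E'
from h import *
from rig import bot
import sys,json
def roll(t0,t1,z,slope,step=7,target=16,speed=30):
    n=int(round(abs(t1-t0)/step)); ts=np.linspace(t0,t1,n+1)[1:]; tp=t0; mx=0;log=[]
    for t in ts:
        z+=slope*(t-tp); tp=t
        r=bot.servo_line([*(RM+t*hy),z],speed=speed,until_force=8)
        f=[]
        for k in range(2): s=bot.read_state(); f.append(s['ft_force']); bot.dwell(0.02)
        f=np.mean(f,0); fz=f[2]+2.6
        log.append((t,z,fz))
        print('%.0f z%.2f F%.1f lat%.1f,%.1f meas%.2f %s t%.1f'%(t,z,fz,f[:2]@hx,f[:2]@hy,s['ee_pos'][2],'STOP' if r else '',s['clock']))
        if fz>22 : z+=1.0; bot.servo_line([*(RM+t*hy),z],speed=20)
        else: z+=np.clip((fz-target)/4*0.6,-0.6,0.6)
    return z,log
E
python3 - <<'E'
from roll import *
z,l=roll(-84,-92,138.6,0.06)
z,l=roll(-92,-28,z,0.06)
print(z)
E
```

```text
-92 z138.12 F14.6 lat-2.4,-1.5 meas139.31  t12.1
-85 z138.33 F15.6 lat-2.4,-0.3 meas139.71  t12.5
-78 z138.70 F17.9 lat-3.2,-4.0 meas140.35  t12.9
-71 z139.42 F17.2 lat-2.8,-1.4 meas140.90  t13.3
-64 z140.02 F17.5 lat-2.5,-0.5 meas141.51  t13.8
-56 z140.67 F17.6 lat-2.7,-0.9 meas142.13  t14.2
-49 z141.34 F16.9 lat-3.2,-2.9 meas142.83  t14.6
-42 z141.89 F16.4 lat-2.4,-0.5 meas143.30  t15.0
-35 z142.39 F17.4 lat-1.7,-1.1 meas143.75  t15.5
-28 z143.03 F16.0 lat-2.4,-0.8 meas144.34  t15.9
143.02799569758858
```

Run:
```python
from roll import *
z,l=roll(-28,91,143.0,0.07)
print(z)
```

```text
-21 z143.49 F16.0 lat-2.5,-3.6 meas144.85  t16.3
-14 z143.97 F15.6 lat-1.3,-1.1 meas145.23  t16.7
-7 z144.40 F16.6 lat-1.4,-0.8 meas145.67  t17.1
0 z144.98 F15.2 lat-1.5,-1.3 meas146.14  t17.6
7 z145.35 F15.0 lat-1.9,-2.7 meas146.55  t18.0
14 z145.69 F14.0 lat-0.5,-0.8 meas146.85  t18.4
21 z145.89 F16.1 lat-1.5,-0.4 meas147.18  t18.8
28 z146.39 F14.8 lat-1.2,-1.5 meas147.55  t19.2
35 z146.70 F14.6 lat-1.2,-2.8 meas147.88  t19.6
42 z146.98 F15.0 lat-1.0,-0.6 meas148.11  t20.1
49 z147.31 F14.7 lat-1.3,0.2 meas148.43  t20.5
56 z147.62 F14.1 lat-0.8,-0.5 meas148.74  t20.9
63 z147.82 F14.0 lat-1.3,-2.8 meas148.97  t21.3
70 z148.00 F14.9 lat-0.6,-0.7 meas149.11  t21.7
77 z148.32 F14.2 lat-1.0,-0.4 meas149.38  t22.1
84 z148.54 F14.3 lat-0.8,-0.6 meas149.62  t22.6
91 z148.77 F14.7 lat-0.6,-0.4 meas149.79  t23.0
148.5761548801435
```

The profile is slightly bowed (about 1.6 mm), though the rail should be straight. I'll roll back with a bit more force to see whether anything sinks further.

Run:
```python
from roll import *
z,l=roll(91,0,148.1,0.04,target=18)
print(z)
z,l=roll(0,-91,z,0.07,target=18)
```

```text
84 z147.82 F17.7 lat-2.0,-1.4 meas149.16  t23.4
77 z147.49 F18.5 lat-1.9,-1.1 meas148.93  t23.8
70 z147.28 F18.4 lat-1.4,-1.5 meas148.78  t24.2
63 z147.06 F19.6 lat-1.8,-1.2 meas148.57  t24.6
56 z147.03 F18.1 lat-1.5,-1.3 meas148.46  t25.1
49 z146.75 F17.9 lat-1.6,-1.4 meas148.22  t25.5
42 z146.47 F17.6 lat-2.0,-0.9 meas147.94  t25.9
35 z146.12 F19.2 lat-1.9,-0.6 meas147.68  t26.3
28 z146.02 F17.3 lat-1.9,-1.2 meas147.48  t26.7
21 z145.63 F17.2 lat-1.4,-1.9 meas147.10  t27.1
14 z145.23 F18.0 lat-1.1,-1.9 meas146.72  t27.6
7 z144.95 F17.4 lat-1.0,-1.8 meas146.40  t28.0
0 z144.58 F17.6 lat-1.2,-1.1 meas146.05  t28.4
144.51824646126124
-7 z144.03 F17.9 lat-2.0,-1.8 meas145.62  t28.8
-14 z143.52 F19.1 lat-2.0,-1.4 meas145.14  t29.2
-21 z143.19 F17.7 lat-0.5,-1.9 meas144.75  t29.6
-28 z142.65 F18.2 lat-1.3,-1.2 meas144.25  t30.1
-35 z142.18 F17.5 lat-0.6,-1.3 meas143.74  t30.5
-42 z141.61 F18.1 lat-0.8,-1.1 meas143.21  t30.9
-49 z141.13 F17.9 lat-0.5,-1.5 meas142.71  t31.3
-56 z140.62 F16.7 lat-1.3,-1.2 meas142.18  t31.7
-63 z139.93 F17.6 lat-1.0,-1.6 meas141.57  t32.1
-70 z139.38 F16.7 lat-0.5,-1.1 meas140.96  t32.6
-77 z138.70 F16.7 lat-0.3,-1.7 meas140.34  t33.0
-84 z138.02 F17.7 lat-0.3,-2.3 meas139.70  t33.4
-91 z137.48 F17.0 lat-1.0,-1.7 meas139.11  t33.8
```

Both passes repeat to about 0.2 mm and the second shows no climbing bumps, so the stops are hard. I'll lift and look at the sections.

Run:
```python
from roll import *
bot.servo_line([*(RM-91*hy),170],speed=80)
p=RM-10*hy-110*hx
bot.servo_line([*p,200],speed=150); bot.dwell(0.2)
s=bot.read_state(); c=bot.read_camera('wrist'); cv2.imwrite('pics/wrist3.png',c['image'])
c2=bot.read_camera('top'); cv2.imwrite('pics/top3.png',c2['image'])
np.savez('w3.npz',pos=s['ee_pos'],rot=s['tool_rot'],**c); np.savez('t3.npz',**c2)
print(s['clock'],s['ft_force'],s['grip_width'])
for cc,ss in ((c,s),(c2,None)):
  P=cloud(cc,ss).reshape(-1,3); d=P[:,:2]-RM; a=d@hy; b=d@hx
  o=[]
  for k in range(-3,4):
    m=(abs(a-28*k)<9)&(abs(b)<6); l=(abs(a-28*k)<12)&(b>18)&(b<26)
    o.append((int(m.sum()),np.median(P[m,2]).round(1) if m.any() else None,np.median(P[l,2]).round(1) if l.any() else None))
  print(o)
```

```text
35.6667 [-0.18043536  0.01796223 -3.56791719] 35.21930481948291
[(507, np.float64(57.1), np.float64(49.8)), (527, np.float64(58.7), np.float64(49.9)), (536, np.float64(60.3), np.float64(49.9)), (562, np.float64(61.9), np.float64(49.9)), (561, np.float64(63.4), np.float64(49.9)), (561, np.float64(65.0), np.float64(49.9)), (561, np.float64(66.7), np.float64(49.9))]
[(36, np.float64(57.7), np.float64(49.4)), (39, np.float64(58.4), np.float64(48.8)), (38, np.float64(60.2), np.float64(49.8)), (25, np.float64(62.2), np.float64(49.8)), (24, np.float64(63.5), np.float64(50.0)), (37, np.float64(65.3), np.float64(49.5)), (41, np.float64(66.4), np.float64(50.1))]
```

View pics/wrist3.png

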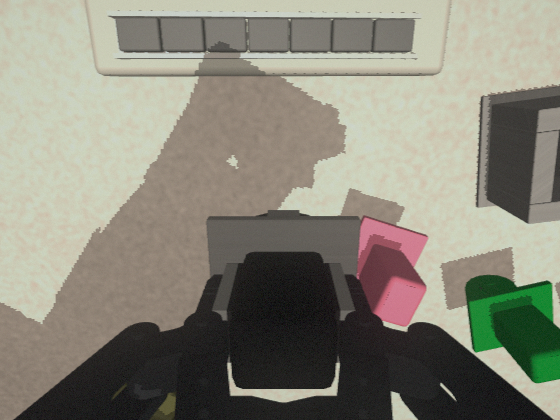

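The wrist view shows seven level sections at (115–415, 35) with no steps. Their depth heights run 57.1 to 66.7 mm in even 1.6 mm steps (slope 0.057, mid 61.9), which matches a straight seated rail. The roller looks unslipped in the grip, so I'll return it.

Run:
```python
from roll import *
s=bot.read_state(); p=s['ee_pos']
bot.servo_line([p[0],p[1],235],speed=120)
bot.move_to([*G,235],att(GA))
bot.servo_line([*G,165],speed=100); bot.dwell(0.2)
s=bot.read_state(); print(s['clock'],s['ee_pos'],s['ft_force'])
c=bot.read_camera('side'); cv2.imwrite('pics/side4.png',cv2.resize(c['image'][180:330,150:390],None,fx=3,fy=3))
```

```text
39.0167 [ 466.6426424  -287.12163862  165.55405651] [-0.19101496  0.10696001 -3.64812685]
```

View pics/side4.png

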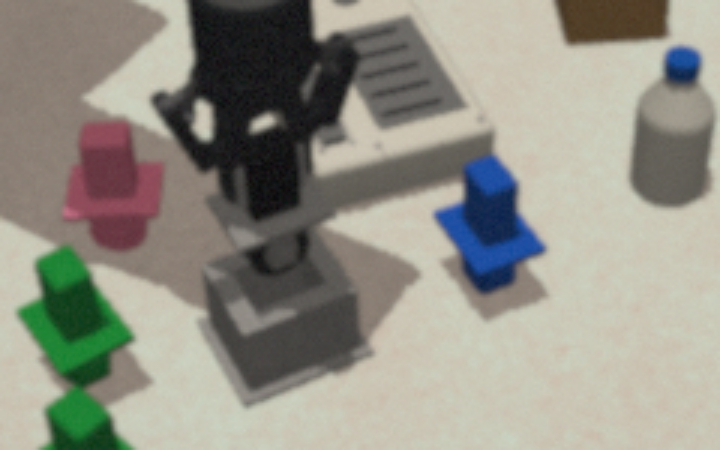

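The wheel at about (283,250) hangs over the slot, aligned with the holder. Lowering it now.

Run:
```python
from roll import *
r=bot.servo_line([*G,103],speed=50,until_force=6); s=bot.read_state(); print(r,s['clock'],s['ee_pos'],s['ft_force'])
if not r:
    r=bot.servo_line([*G,97],speed=12,until_force=5); s=bot.read_state(); print(r,s['clock'],s['ee_pos'],s['ft_force'])
c=bot.read_camera('side'); cv2.imwrite('pics/side5.png',cv2.resize(c['image'][180:330,150:390],None,fx=3,fy=3))
```

```text
False 40.4583 [ 466.65501065 -287.10594203  103.33601805] [-0.50055486 -0.16673531 -3.08655363]
True 40.8417 [ 466.55121623 -287.05015277   99.40001358] [-0.58260486  1.48860694  5.85975258]
```

View pics/side5.png

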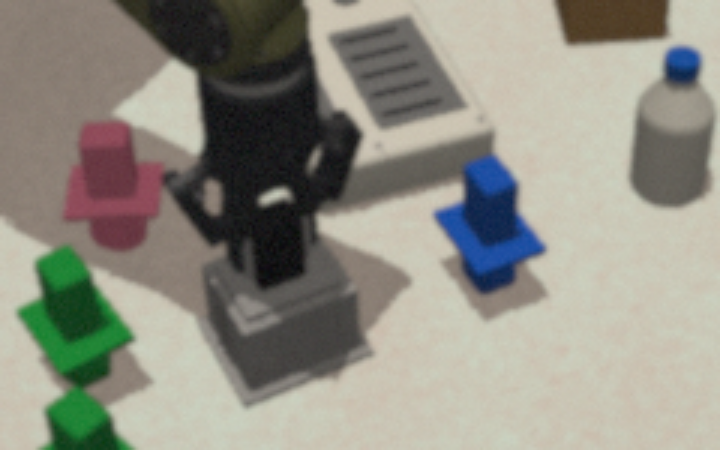

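The plate sits on the rim, with the TCP at z = 99.40, the same height as at the grasp. Releasing and retreating.

Run:
```python
from roll import *
bot.move_gripper(85)
bot.servo_line([*G,230],speed=90)
bot.move_to([250,-450,260],att(-60)); bot.dwell(0.3)
s=bot.read_state(); print(s['clock'],s['ee_pos'],s['ft_force'],s['grip_width'])
c=bot.read_camera('side'); t=bot.read_camera('top')
cv2.imwrite('pics/side6.png',c['image']); cv2.imwrite('pics/top6.png',t['image'])
P=cloud(t); print('grip',P[239,378].round(1),'hold',P[255,365].round(1))
z=P[:,:,2]; m=((z>105)&(z<145)).astype(np.uint8); m[:200]=0;m[270:]=0;m[:,:350]=0;m[:,400:]=0
k=max(cv2.findContours(m,0,2)[0],key=cv2.contourArea); print('grip',cv2.minAreaRect(ray(t,k[:,0],127)[:,:2].astype(np.float32)))
a=np.load('top0.npz')['image']; d=cv2.absdiff(a,t['image']).max(2)
for n,(x,y) in dict(dish=(130,242),bottle=(315,118),carton=(202,127),blue=(354,180)).items(): print(n,(d[y-35:y+35,x-35:x+35]>40).sum())
```

```text
44.4 [ 250.52495971 -449.74457379  259.93292462] [ 0.12354926 -0.05918943 -0.50719326] 84.88522853524412
grip [ 466.5 -285.6  123.9] hold [ 437.7 -264.4   62.4]
grip ((465.300048828125, -287.62896728515625), (35.91976547241211, 30.5064640045166), 22.8460693359375)
dish 0
bottle 0
carton 0
blue 0
```

View pics/side6.png

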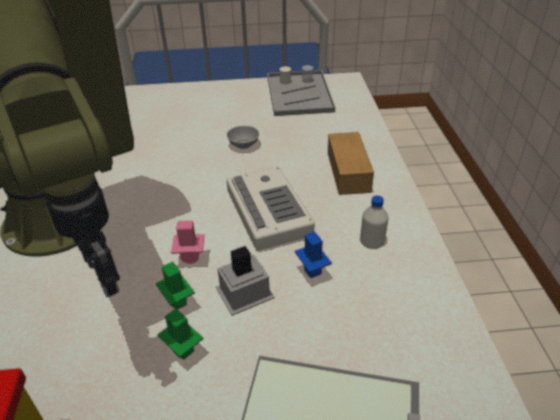

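View pics/top6.png

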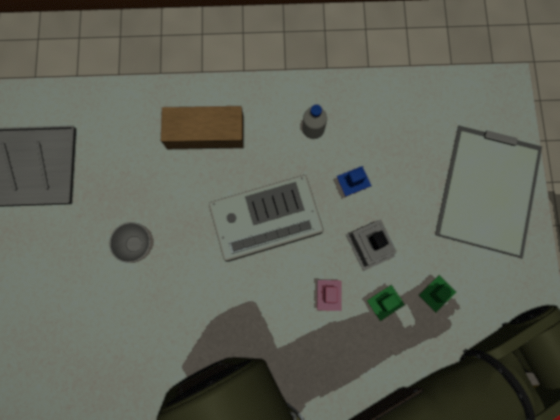

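The roller stands upright in its holder at (378,240) in the top view and (241,262) in the side view. Everything else is where it was and the gripper is clear, so I'm handing in.

```bash
python3 -c "
from rig import bot
print(bot.finish_job(), bot.read_state()['clock'])"
```

```text
the job is handed in; nothing more can be done
the job is handed in; nothing more can be done
```

I rolled the trim with the black-gripped roller and put it back upright in its holder. I handed the job in with the robot clock at about 44 s of the 72 s allowed.

- **Rolling:** I went along the whole trim and back. Readings taken between rolling steps were about 14–20 N, and the highest was 19.6 N. The second pass met no bumps where sections had stood proud.
- **Seating:** Depth readings put the seven section tops on a straight line from 57.1 to 66.7 mm, with the middle at 61.9 mm. That fits a fully seated strip (expected 62 mm or higher) sloping 0.057 rad.
- **Roller:** It set down at the same height it was gripped from (99.4 mm), within about 1 mm and at the same angle as before.
- **Everything else:** The dish, bottle, carton and blue look-alike show no change between the first and last top pictures. The pink and green look-alikes look unmoved in the final pictures. The gripper was open and clear at hand-in.
- **One disagreement:** The arm's height readings while pressing bowed by about 1.6 mm along the strip, though the rail should be straight. The bow repeated on both passes and neither camera's depth readings showed it, so I took it to be the arm or grip giving under load. I did not confirm that.

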